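# Shift the buffing spindle into its three-pip gear

## Robot

A 7-joint arm with a two-finger parallel gripper is mounted at the origin on the work surface. World frame = base frame: x ahead of the robot, y to its left, z up, the work surface at z = 0. Lengths are in m, angles in rad, forces in N, time in s.
With the tool pointing down it reaches from about 0.425 to 0.95 m from the base axis. Payload 16.7 kg.
Tool frame: the origin (TCP) lies midway between the tips of the shut fingers; the grasp point (between the pads) lies 19 mm behind it; x points along the fingers, y is the direction in which the jaws open and shut, and the axes are right-handed (so a half turn about x gives the same grasp; the last joint's range is limited). The gripper opens to 94 mm and grips with 3 to 60 N. Pads are 16 mm wide; open, the fingers measure 119 mm over their backs; the gripper's body (75 mm by 177 mm) begins 78 mm behind the grasp point.
Start: joints at [-1.379, 0.426, 0.074, 1.606, -0.034, 1.111, -0.067], TCP at [0.226, 0.636, 0.166] pointing down, gripper open.
Joint ranges: [-2.85, 2.85], [-0.5, 2.14], [-1.23, 1.37], [0.21, 2.46], [-1.02, 4.16], [0.16, 2.05], [-2.73, 2.73]. Speed limits (rad/s): [1.89, 1.89, 2.39, 2.39, 3.01, 3.01, 3.01].

## Interface

Orientations are given as a unit quaternion [w, x, y, z].
In Python, from rig import arm gives the robot as it stands.
- The arm moves only by the tool drive_tool, never from a script. Its argument "rows" is a list of rows, each a list of 3 entries, a list of its own where there are three numbers: the shift along the world's x, y, z in mm, then the turn about the world's z in rad, then the closure, from 0 (fully open) to 1 (shut). In form: [[[x, y, z], spin, jaw], ...]. A call has 1 to 5 rows; each row shifts and turns the commanded pose from where the row before left it; what a row does not reach is not made up. A row lasts 1/10 s, in which the tool goes at most 50 mm and 8.59 degrees, less where a joint would pass 70% of its speed; a pose out of reach is approached as far as the arm can. A call with a gripper value outside its range is refused whole. The fingers move at their own pace and stop on an object; "force" is the grip in N (left out, the last holds). Time passes only in rows, so rows that do not move let the fingers close. It gives the time, the measured TCP pose, the force and the opening at its end, in the units of the state.
- arm.get_obs(): the state, without advancing time (a new reading comes with each control period).
- arm.capture(name): name is "side" or "top"; returns the picture (384x512x3 uint8, blue, green, red); there is no depth.
- arm.camera_model(name): a dict with "fx", "fy", "cx", "cy" (pixels), "dist_coeffs" ([k1, k2, p1, p2, k3] as OpenCV has them; the pictures are not rectified), "eye" and "orientation" of the camera in the world. Camera axes: x right, y down, z forward; pixel columns grow to the right and rows downward; lengths in m; the calibration is good to about 2 mm. A picture is of the moment at which its call begins. camera_model takes no time and is no camera call.
- arm.finish_job(): hands the job in, once; it reports no verdict.
The state is a dict: "t": time; "joint_pos": joint angles; "dq": joint speeds; "joint_efforts": joint torques, N m; "ee_pos": TCP position; "eef_rot": TCP orientation; "contact_force": force on the tool from outside, world axes, zero at the start; "moment": the same for the moment, N m; "opening": finger opening in m.
Only numpy, scipy, OpenCV 4.12 (cv2) and the standard library are available. Lean on these libraries where they do the work, as an engineer would, in place of code of your own. Each camera call takes 0.05 s, during which the arm holds its last target.

## Task

Change gear on the bench buffing spindle: push its ball-topped selector lever through the H-shaped gate into the slot whose tag carries three pips, fully home to the end of that slot. Push it gently with the fingertips or the outside of the fingers, without gripping it or lifting anything, leave the things standing around the spindle where they are, and leave the lever in its slot with the hand clear.

Things in the scene. Friction and masses are not known exactly. Their poses are not given: they have to be found in the camera images.
- drive: grey gearbox of the buffing spindle, fixed; origin at bench level under the gate's centre; x points away from the robot, y left, z up (turned up to 0.3 rad). Housing 190 x 190 mm, foot 240 x 240 mm. White motor on the far side, to x = +237 mm, 132 mm high. Buffing wheel 124 mm across on the left, at y = +146 to +180 mm, 137 mm high; its shaft ends at y = +225 mm
- gate_centre (a point): centre of the H, on top of the 150 x 160 mm aluminium gate plate, 120 mm above the bench; axes as drive. H opening with rounded inner corners: two columns along x at y = +30 and -30 mm, 20 mm wide, from x = -40 to +40 mm, joined by a cross channel 20 mm wide along y at x = 0. The columns' four ends are the gear slots. At the start the lever is somewhere in the right column (y = -30 mm)
- lever: selector lever: steel stem 12 mm in diameter, black ball knob 36 mm in diameter on top. Origin: the pivot, 14 mm above the bench under the gate's centre, inside the housing; z runs up the stem. It tilts both ways within the gate, needs about 1 to 3 N at the knob (rubbing pivot, no spring) and stays where it is left
- lever_knob (a point): centre of the ball knob, 176 mm up the stem from the pivot: 190 mm above the bench when upright, about 175 mm when fully in a slot. In the axes of drive and from the gate's centre: about x = 0 in the cross channel, x = +-54 mm at the slots' ends, y = +-50 mm in the columns
- lever_stem (a point): point on the stem's axis 100 mm from the pivot, at the gate plate (about 110 mm above the bench): x = +-31 mm at the slots' ends, y = +-28 mm in the columns, in the axes of drive from the gate's centre
- tag3: small white tag, 26 x 54 x 3 mm, on the gate plate, with three round black pips (10 mm) in a row; origin at the centre of its underside, 120 mm above the bench. It marks the slot that ends beside it: the tags sit at x = +-59 mm, y = +-30 mm in the axes of drive. The wanted slot: always in the left column, far or near.
- tag1: small white tag, 26 x 54 x 3 mm, on the gate plate, with one round black pip (10 mm) in a row; origin at the centre of its underside, 120 mm above the bench. It marks the slot that ends beside it: the tags sit at x = +-59 mm, y = +-30 mm in the axes of drive. The other end of the left column.
- tag2: small white tag, 26 x 54 x 3 mm, on the gate plate, with two round black pips (10 mm) in a row; origin at the centre of its underside, 120 mm above the bench. It marks the slot that ends beside it: the tags sit at x = +-59 mm, y = +-30 mm in the axes of drive. One end of the right column.
- tag4: small white tag, 26 x 54 x 3 mm, on the gate plate, with four round black pips (10 mm) in a row; origin at the centre of its underside, 120 mm above the bench. It marks the slot that ends beside it: the tags sit at x = +-59 mm, y = +-30 mm in the axes of drive. One end of the right column.
- tape: loose bystander, to be left alone: roll of paper tape lying flat, 90 mm across, 25 mm high, on the bench beside the spindle; origin at its underside
- jar: loose bystander, to be left alone: small closed jar, 52 mm across, 85 mm high, on the bench beside the spindle; origin at its underside
- pylon: loose bystander, to be left alone: upright piece of aluminium tube, 34 mm across, 110 mm high, on the bench beside the spindle; origin at its underside
- driver: loose bystander, to be left alone: screwdriver lying flat, on the bench beside the spindle; origin at its underside
- clamp: loose bystander, to be left alone: small steel tube adapter, a 48 mm disc with a square block on it, 32 mm high, on the bench beside the spindle; origin at its underside
- pot: loose bystander, to be left alone: white plastic pot, 66 mm across, 55 mm high, on the bench beside the spindle; origin at its underside

How it is judged:
At the end, for the whole second after the job is handed in: The lever stands still in the slot beside the three-pip tag, its stem at gate level within 35 mm of the tag's centre (28 mm when fully home, 59 mm in the cross channel), so within about 5 mm of the slot's end; no loose thing has moved 20 mm (horizontal distance between lever_stem and tag3 below 0.035 m and angular speed of lever below 0.05 rad/s and distance of each of tape, jar, pylon, driver, clamp, pot from where it was at the start of the episode below 0.02 m); the robot touches nothing.
It fails at once if the lever is gripped or forced (more than 35 N) (contact force between the fingers and lever above 35 N).
It fails at once if a thing standing around the spindle is lifted, carried or pushed more than 20 mm (distance of any of tape, jar, pylon, driver, clamp, pot from where it was at the start of the episode above 0.02 m).
It also fails if it takes over 58 s, if anything falls off the work surface, if the arm or the gripper's body presses on something with over 40 N, if the wrist force passes 120 N, or if a joint passes its speed limit or range.

## Working session

There is one attempt and no reset: what is moved stays moved. The work goes in short steps, Python scripts to look and compute and a tool call to move; the robot and the scene stay as the last step left them, time stands still between calls to the robot, and variables do not carry over. Pictures are saved under pics/ and viewed, and the job is handed in when it is done.

Besides the shell and the picture viewer there is one more tool, called after "Request:" in YAML: its name, and indented under it one key for each argument. drive_tool: Moves the arm, as the interface text tells. Its arguments: {"type":"object","properties":{"rows":{"type":"array","items":{"type":"array"}},"force":{"type":"number"}},"required":["rows"]}

```bash
mkdir -p pics; ls; cat > h.py <<'E'
import cv2,numpy as np,json
from scipy.spatial.transform import Rotation as R
from rig import arm
def rot(m):
    q=np.array(m["orientation"],float)
    return q if q.shape==(3,3) else R.from_quat([q[1],q[2],q[3],q[0]]).as_matrix()
def ray(n,px):
    m=arm.camera_model(n);K=np.array([[m["fx"],0,m["cx"]],[0,m["fy"],m["cy"]],[0,0,1]])
    u=cv2.undistortPoints(np.array([[px]],float),K,np.array(m["dist_coeffs"]))[0,0]
    return np.array(m["eye"]),rot(m)@np.array([u[0],u[1],1])
def onz(n,px,z):
    e,d=ray(n,px);return e+d*(z-e[2])/d[2]
def proj(n,P):
    m=arm.camera_model(n);K=np.array([[m["fx"],0,m["cx"]],[0,m["fy"],m["cy"]],[0,0,1]])
    r=rot(m).T; rv=cv2.Rodrigues(r)[0]; t=-r@np.array(m["eye"])
    return cv2.projectPoints(np.array(P,float).reshape(-1,3),rv,t,K,np.array(m["dist_coeffs"]))[0][:,0]
def tri(a,pa,b,pb):
    e1,d1=ray(a,pa);e2,d2=ray(b,pb)
    s=np.linalg.lstsq(np.c_[d1,-d2],e2-e1,rcond=None)[0]
    p,q=e1+s[0]*d1,e2+s[1]*d2
    return (p+q)/2,np.linalg.norm(p-q)
E
python3 - <<'E'
from h import *
for n in("top","side"):
    im=arm.capture(n);cv2.imwrite(f"pics/{n}0.png",im)
    print(n,arm.camera_model(n))
print(arm.get_obs())
E
```

```text
pics
top {'fx': 367.21751438371666, 'fy': 367.21751438371666, 'cx': 251.70351808614473, 'cy': 189.78163599071917, 'dist_coeffs': array([0.04066628, 0.        , 0.        , 0.        , 0.        ]), 'eye': array([ 0.54428307, -0.00733269,  0.9504554 ]), 'orientation': array([ 0.02825694, -0.70010854,  0.71346533, -0.00409877])}
side {'fx': 478.8434561975587, 'fy': 478.8434561975587, 'cx': 257.2490009517155, 'cy': 193.73026586214596, 'dist_coeffs': array([-0.11349231,  0.        ,  0.        ,  0.        ,  0.        ]), 'eye': array([0.36592257, 0.5816581 , 0.84854055]), 'orientation': array([ 0.06563072, -0.19082042,  0.91875118, -0.33937654])}
{'t': 0.1, 'joint_pos': array([-1.37949099,  0.4266778 ,  0.07382294,  1.60652601, -0.03409494,
        1.110781  , -0.06711717]), 'dq': array([-8.25203060e-04, -1.96638632e-03, -2.24439854e-04, -2.07771042e-03,
        6.64351341e-05, -1.05925299e-04,  1.48242091e-03]), 'joint_efforts': array([ 1.00809830e-02, -9.37460089e+01,  3.67852941e+00, -4.55043519e+01,
       -4.84670105e-02,  1.66352018e-02, -1.65631178e-05]), 'ee_pos': array([0.22548448, 0.63577063, 0.16564669]), 'eef_rot': array([ 0.69682156,  0.11951846,  0.69690687, -0.12031571]), 'contact_force': array([0.07802429, 0.30381857, 0.21155468]), 'moment': array([-0.01244102, -0.03959059,  0.0416875 ]), 'opening': 0.09379755451011343}
```

View pics/top0.png

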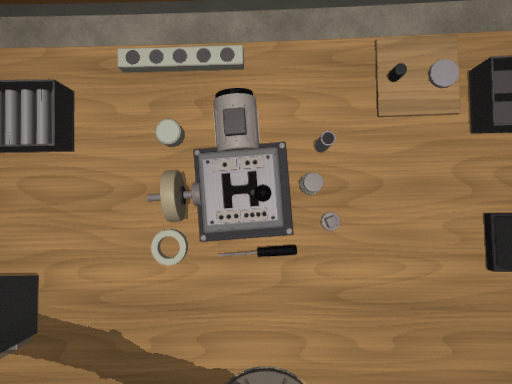

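View pics/side0.png

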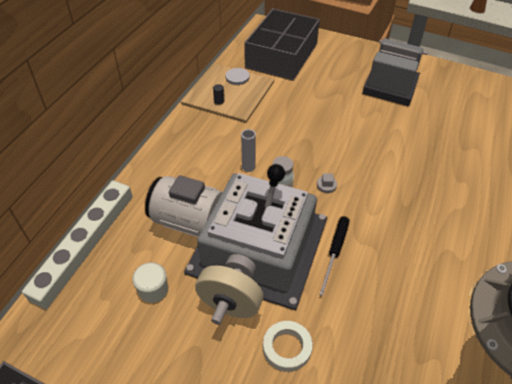

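```bash
python3 - <<'E'
import cv2
a=cv2.imread("pics/top0.png")[135:245,185:300];b=cv2.imread("pics/side0.png")[145:265,185:325]
cv2.imwrite("pics/topz.png",cv2.resize(a,None,fx=5,fy=5,interpolation=cv2.INTER_CUBIC))
cv2.imwrite("pics/sidez.png",cv2.resize(b,None,fx=5,fy=5,interpolation=cv2.INTER_CUBIC))
E
```

```text
(no output)
```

View pics/topz.png

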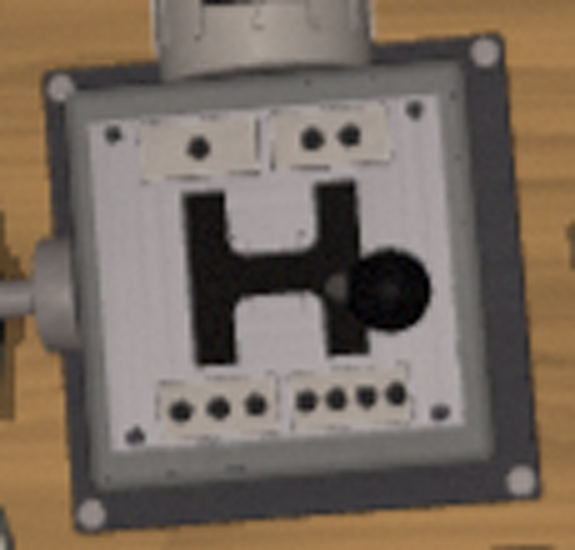

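View pics/sidez.png

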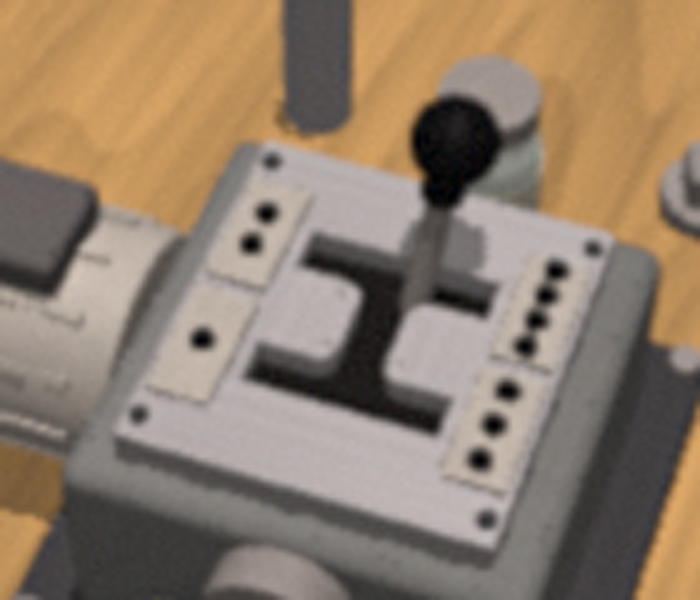

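The three-pip tag is the near-left one (top picture at about (229,216)). One pip is far left, two far right and four near right. The lever is in the right column near the cross channel, with its knob at about (263,193) in the top view.

```bash
cat >> h.py <<'E'
def knob(n,im,roi):
    x0,y0,x1,y1=roi
    m=(im[y0:y1,x0:x1].max(2)<45).astype(np.uint8)
    m=cv2.morphologyEx(m,cv2.MORPH_OPEN,cv2.getStructuringElement(cv2.MORPH_ELLIPSE,(9,9)))
    c=max(cv2.findContours(m,cv2.RETR_EXTERNAL,cv2.CHAIN_APPROX_NONE)[0],key=cv2.contourArea)
    (cx,cy),r=cv2.minEnclosingCircle(c);return (cx+x0,cy+y0),r
E
python3 - <<'E'
from h import *
z=lambda x,y:(185+(x+.5)/5-.5,135+(y+.5)/5-.5)
T={3:z(218,407),1:z(199,147),2:z(331,137),4:z(351,398)}
W={k:onz("top",p,.123) for k,p in T.items()}
c=sum(W.values())/4
d=W[1]-W[3]+W[2]-W[4]; yaw=np.arctan2(d[1],d[0])
print({k:v.round(4) for k,v in W.items()},"c",c.round(4),"yaw",yaw, np.linalg.norm(W[1]-W[3]),np.linalg.norm(W[1]-W[2]))
s=lambda x,y:(185+(x+.5)/5-.5,145+(y+.5)/5-.5)
S={3:s(491,425),1:s(202,339),2:s(259,228),4:s(541,308)}
for k in S: print(k,tri("top",T[k],"side",S[k]))
a=cv2.imread("pics/top0.png");b=cv2.imread("pics/side0.png")
ka,kb=knob("top",a,(240,170,290,215)),knob("side",b,(255,155,295,190))
print(ka,kb); P,e=tri("top",ka[0],"side",kb[0]);print("knob",P,e)
Rz=R.from_euler('z',yaw).as_matrix();print("in drive",Rz.T@(P-c))
# bystanders rough
for nm,px,h in [("tape",(169,247),.025),("jar?",(312,183),.085),("pylon",(327,138),.11),("clamp",(331,221),.03),("pot",(168,132),.055),("drv1",(296,250),.02),("drv0",(219,254),.02)]:
    print(nm,onz("top",px,h).round(3))
o=arm.get_obs();print(R.from_quat(np.roll(o["eef_rot"],-1)).as_matrix().round(3))
E
```

```text
{3: array([0.5244, 0.0747, 0.123 ]), 1: array([0.6422, 0.0815, 0.123 ]), 2: array([0.6455, 0.0215, 0.123 ]), 4: array([0.5274, 0.0146, 0.123 ])} c [0.5849 0.0481 0.123 ] yaw 0.05812430038349085 0.11807149872417068 0.0601001632685297
3 (array([0.52474428, 0.07453308, 0.12546964]), np.float64(0.0006833938439902496))
1 (array([0.64178003, 0.08120882, 0.12553163]), np.float64(0.0003149953235789276))
2 (array([0.64516121, 0.02143424, 0.12579577]), np.float64(8.373706397879964e-05))
4 (array([0.52751959, 0.0146011 , 0.12574447]), np.float64(0.00023058561060661963))
((259.0, 189.5), 12.500100135803223) ((275.5, 173.5), 8.746527671813965)
knob [0.57583125 0.00207393 0.18651616] 0.008301854382399674
in drive [-0.01167791 -0.04541668  0.06351616]
tape [0.447 0.235 0.025]
jar? [ 0.597 -0.12   0.085]
pylon [ 0.698 -0.153  0.11 ]
clamp [ 0.505 -0.171  0.03 ]
pot [0.733 0.227 0.055]
drv1 [ 0.434 -0.084  0.02 ]
drv0 [0.427 0.11  0.02 ]
[[-0.     0.334  0.942]
 [-0.001  0.942 -0.334]
 [-1.    -0.001  0.   ]]
```

```bash
cat >> h.py <<'E'
C=np.array([.585,.048,.120]);YAW=.058
RZ=R.from_euler('z',YAW).as_matrix()
def td(P): return RZ.T@(np.array(P)-C)
def tw(p): return RZ@np.array(p)+C
def st():
    o=arm.get_obs();M=R.from_quat(np.roll(o["eef_rot"],-1)).as_matrix()
    print("t",round(o["t"],2),"tcp",o["ee_pos"].round(4),"drive mm",(td(o["ee_pos"])*1e3).round(1),"jaw",np.arctan2(M[1,1],M[0,1]).round(3),"F",o["contact_force"].round(2),"op",round(o["opening"],4))
E
python3 - <<'E'
from h import *
P,e=tri("top",(263.0,192.8),"side",(275.8,173.2));print(P,e,td(P)*1e3)
st()
for p in [(-4,-100,120),(-4,-100,42),(0,-81,42),(0,20,42),(40,52,42),(-28,52,42)]: print(p,(tw(np.array(p)/1e3)*1e3).round(1))
E
```

```text
[ 0.57314956 -0.00486515  0.18088577] 0.0003360919526327103 [-14.89497302 -52.08931799  60.88577015]
t 0.1 tcp [0.2255 0.6358 0.1656] drive mm [-324.8  607.6   45.6] jaw 1.23 F [0.08 0.3  0.21] op 0.0938
(-4, -100, 120) [586.8 -52.1 240. ]
(-4, -100, 42) [586.8 -52.1 162. ]
(0, -81, 42) [589.7 -32.9 162. ]
(0, 20, 42) [583.8  68.  162. ]
(40, 52, 42) [621.9 102.2 162. ]
(-28, 52, 42) [554.   98.3 162. ]
```

Request:
drive_tool:
  rows:
    - [[0, 0, 25], 0.1, 1]
    - [[0, 0, 25], 0.1, 1]
    - [[0, 0, 25], 0.1, 1]
    - [[0, 0, 5], 0.1, 1]
    - [[0, 0, 0], 0, 1]
  force: 10

```text
t: 0.6
ee_pos: [0.2258, 0.6364, 0.2471]
eef_rot: [0.707, -0.021, 0.707, 0.022]
contact_force: [0.0, -0.7, -0.0]
opening: 0.0577
```

Request:
drive_tool:
  rows:
    - [[20, -40, 0], 0, 1]
    - [[20, -40, 0], 0, 1]
    - [[20, -40, 0], 0, 1]
    - [[20, -40, 0], 0, 1]
    - [[20, -40, 0], 0, 1]

```text
t: 1.1
ee_pos: [0.3259, 0.4339, 0.2452]
eef_rot: [0.707, -0.02, 0.707, 0.019]
contact_force: [1.4, -0.7, 0.1]
opening: 0.0176
```

Request:
drive_tool:
  rows:
    - [[20, -40, 0], 0, 1]
    - [[20, -40, 0], 0, 1]
    - [[20, -40, 0], 0, 1]
    - [[20, -40, 0], 0, 1]
    - [[20, -40, 0], 0, 1]

```text
t: 1.6
ee_pos: [0.4257, 0.2341, 0.2455]
eef_rot: [0.706, -0.02, 0.707, 0.019]
contact_force: [0.5, 0.0, -0.8]
opening: 0.0007
```

Request:
drive_tool:
  rows:
    - [[20, -40, 0], 0, 1]
    - [[20, -40, 0], 0, 1]
    - [[20, -40, 0], 0, 1]
    - [[20, -40, 0], 0, 1]
    - [[0, 0, 0], 0, 1]

```text
t: 2.1
ee_pos: [0.5069, 0.0704, 0.2456]
eef_rot: [0.707, -0.018, 0.707, 0.017]
contact_force: [0.2, 1.1, 0.3]
opening: 0.0003
```

```bash
python3 -c "
from h import *
st()"
```

```text
t 2.1 tcp [0.5069 0.0704 0.2456] drive mm [-76.7  26.9 125.6] jaw 1.619 F [0.2  1.12 0.29] op 0.0003
```

Request:
drive_tool:
  rows:
    - [[3, -39, 0], 0, 1]
    - [[3, -39, 0], 0, 1]
    - [[0, 0, -40], 0, 1]
    - [[0, 0, -44], 0, 1]
    - [[0, 0, 0], 0, 1]

```text
t: 2.6
ee_pos: [0.5079, -0.0022, 0.1576]
eef_rot: [0.704, -0.021, 0.71, 0.019]
contact_force: [0.6, 0.8, 0.5]
opening: 0.0004
```

```bash
python3 - <<'E'
from h import *
st()
a=arm.capture("top");b=arm.capture("side")
o=np.zeros((440,1120,3),np.uint8)
o[:440,:460]=cv2.resize(a[135:245,185:300],(460,440));o[:440,500:1100]=cv2.resize(b[125:235,190:340],(600,440))
cv2.imwrite("pics/p1.png",cv2.resize(o,(800,314)))
E
```

```text
t 2.6 tcp [ 0.5079 -0.0022  0.1576] drive mm [-79.9 -45.6  37.6] jaw 1.627 F [0.62 0.75 0.49] op 0.0004
```

View pics/p1.png

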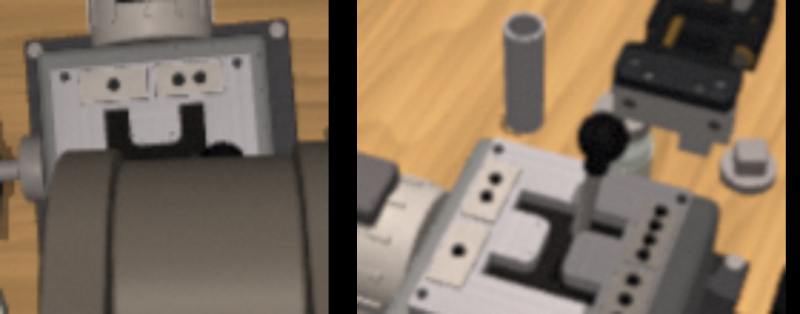

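The hand is on the near side of the knob (side view: fingertip at about (690,140), knob at (600,135) in the composite). Next I push the knob gently towards +x to line it up with the cross channel.

Request:
drive_tool:
  rows:
    - [[15, -5, 2], 0, 1]
    - [[15, 0, 0], 0, 1]
    - [[4, 0, 0], 0, 1]
    - [[4, 0, 0], 0, 1]
    - [[4, 0, 0], 0, 1]

```text
t: 3.2
ee_pos: [0.5538, -0.0066, 0.165]
eef_rot: [0.707, -0.021, 0.707, 0.021]
contact_force: [0.1, -0.3, -1.2]
opening: 0.0004
```

Request:
drive_tool:
  rows:
    - [[4, 0, 0], 0, 1]
    - [[4, 0, 0], 0, 1]
    - [[4, 0, 0], 0, 1]
    - [[0, 0, 0], 0, 1]
    - [[0, 0, 0], 0, 1]

```text
t: 3.7
ee_pos: [0.5655, -0.0069, 0.1641]
eef_rot: [0.707, -0.021, 0.707, 0.021]
contact_force: [0.5, 0.7, 0.4]
opening: 0.0004
```

```bash
python3 - <<'E'
from h import *
st()
b=arm.capture("side")
cv2.imwrite("pics/p2.png",cv2.resize(b[125:235,190:340],(600,440),interpolation=cv2.INTER_CUBIC))
E
```

```text
t 3.7 tcp [ 0.5655 -0.0069  0.1641] drive mm [-22.6 -53.7  44.1] jaw 1.63 F [0.51 0.67 0.38] op 0.0004
```

View pics/p2.png

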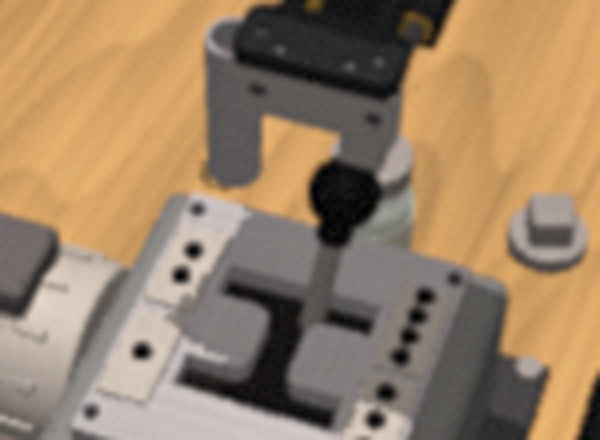

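```bash
python3 - <<'E'
from h import *
o=arm.get_obs()
print(proj("side",o["ee_pos"]),proj("side",tw([-.015,-.052,.061])),proj("side",tw([0,-.052,.061])),proj("top",tw([-.015,-.052,.061])),proj("side",tw([0,0,0])))
b=arm.capture("side")
for p,c in((o["ee_pos"],(0,0,255)),(o["ee_pos"]+[0,0,.05],(0,255,0))):
    cv2.circle(b,tuple(proj("side",p)[0].round().astype(int).tolist()),1,c,-1)
cv2.imwrite("pics/p3.png",cv2.resize(b[125:235,190:340],(750,550),interpolation=cv2.INTER_CUBIC))
E
```

```text
[[279.65767723 179.56046384]] [[275.92754364 173.21507894]] [[268.4793856  171.20298792]] [[262.93591273 192.77507388]] [[258.87512592 211.07763976]]
```

View pics/p3.png

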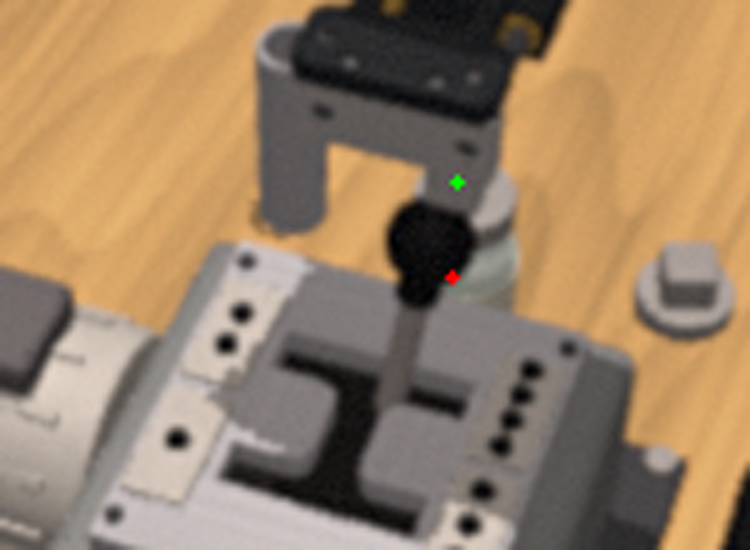

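```bash
python3 - <<'E'
from h import *
print("pred p1 tip",proj("side",[.5079,-.0022,.1576]), "seen ~(308,179)")
a=arm.capture("top");b=arm.capture("side");st()
cv2.imwrite("pics/p4.png",cv2.convertScaleAbs(cv2.resize(b[140:200,245:315],(770,660),interpolation=cv2.INTER_CUBIC)[:600],alpha=1.6))
cv2.imwrite("pics/p4t.png",a)
E
```

```text
pred p1 tip [[306.68599566 192.61588354]] seen ~(308,179)
t 3.9 tcp [ 0.5655 -0.0069  0.1643] drive mm [-22.7 -53.6  44.3] jaw 1.63 F [-0.29  0.16  0.48] op 0.0002
```

View pics/p4.png

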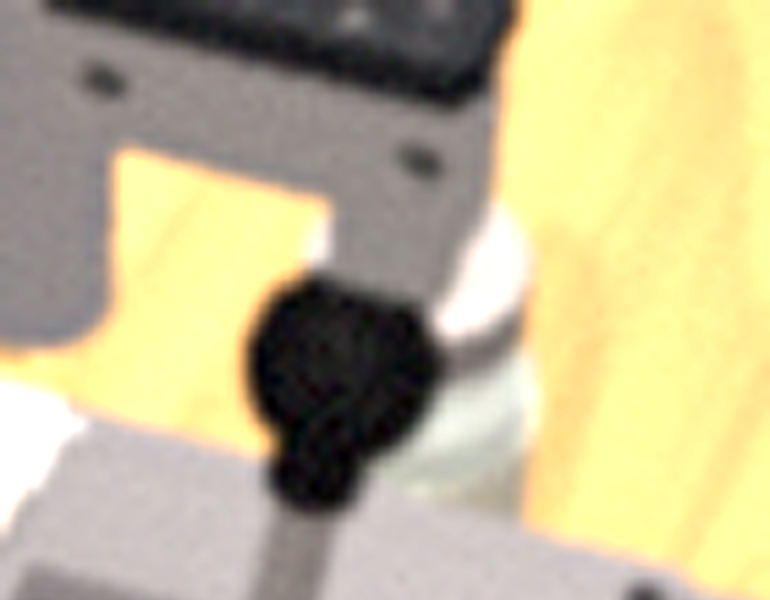

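View pics/p4t.png

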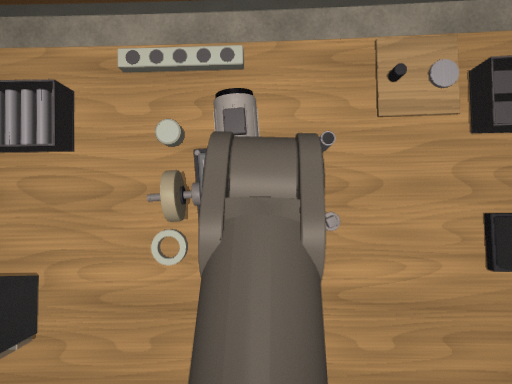

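The side view disagrees with the reported TCP. The fingertip shows at about (277,165), where projection puts it at about (280,180), and the knob has not moved. I'll back off to where both cameras can see the tip and check.

Request:
drive_tool:
  rows:
    - [[-25, 0, 0], 0, 1]
    - [[-25, 0, 0], 0, 1]
    - [[-5, -40, 0], 0, 1]
    - [[0, -50, 0], 0, 1]
    - [[0, -50, 0], 0, 1]

```text
t: 4.4
ee_pos: [0.5104, -0.1479, 0.1647]
eef_rot: [0.707, -0.021, 0.706, 0.022]
contact_force: [1.2, 0.1, -0.8]
opening: 0.0004
```

Request:
drive_tool:
  rows:
    - [[0, -50, 0], 0, 1]
    - [[0, -50, 0], 0, 1]
    - [[0, 0, 0], 0, 1]
    - [[0, 0, 0], 0, 1]

```text
t: 4.8
ee_pos: [0.5101, -0.2481, 0.1641]
eef_rot: [0.707, -0.02, 0.707, 0.02]
contact_force: [0.5, 0.8, -0.3]
opening: 0.0008
```

```bash
python3 - <<'E'
from h import *
st();o=arm.get_obs()["ee_pos"]
for n in("top","side"):
    a=arm.capture(n);cv2.imwrite(f"pics/q_{n}_raw.png",a);p=proj(n,o)[0];print(n,p)
    cv2.circle(a,tuple(p.round().astype(int).tolist()),1,(0,0,255),-1)
    x,y=p.astype(int);y0=max(0,y-80);x0=max(0,x-90)
    c=a[y0:y0+130,x0:x0+180];print(x0,y0);cv2.imwrite(f"pics/q_{n}.png",cv2.resize(c,None,fx=4,fy=4,interpolation=cv2.INTER_CUBIC))
E
```

```text
t 4.8 tcp [ 0.5101 -0.2481  0.1641] drive mm [ -92.  -291.2   44.1] jaw 1.627 F [ 0.54  0.81 -0.3 ] op 0.0008
top [379.45048547 220.79075439]
289 140
side [342.71798204 113.24692121]
252 33
```

View pics/q_top.png

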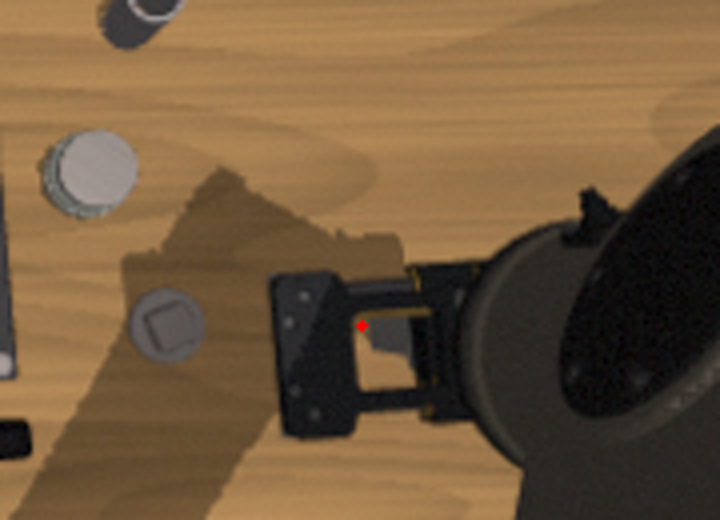

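View pics/q_side.png

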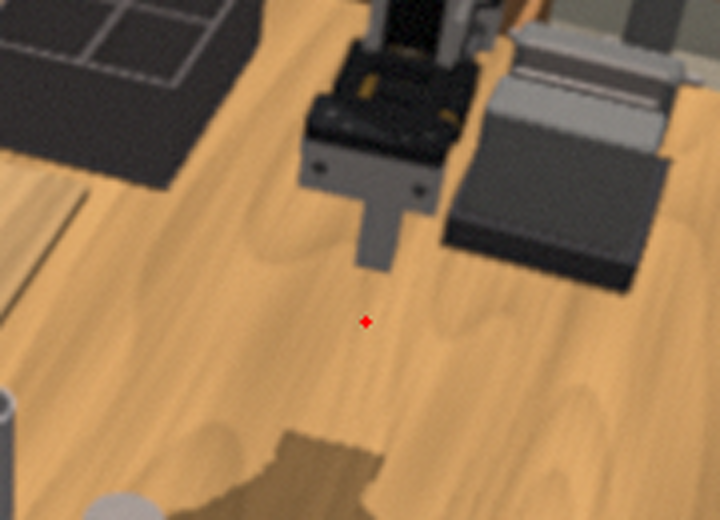

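```bash
python3 - <<'E'
from h import *
for t in [(385,226),(382,223),(390,227)]:
    print(t,tri("top",t,"side",(345.2,99.5)))
a=cv2.imread("pics/q_top_raw.png")[205:240,365:405]
cv2.imwrite("pics/q2.png",cv2.convertScaleAbs(cv2.resize(a,None,fx=15,fy=15,interpolation=cv2.INTER_CUBIC),alpha=2))
E
```

```text
(385, 226) (array([ 0.50535267, -0.24397741,  0.20717588]), np.float64(0.008013104663369238))
(382, 223) (array([ 0.50803431, -0.23865797,  0.21001436]), np.float64(0.0007872275852832636))
(390, 227) (array([ 0.50500845, -0.25542483,  0.19918476]), np.float64(0.012711322877795295))
```

View pics/q2.png

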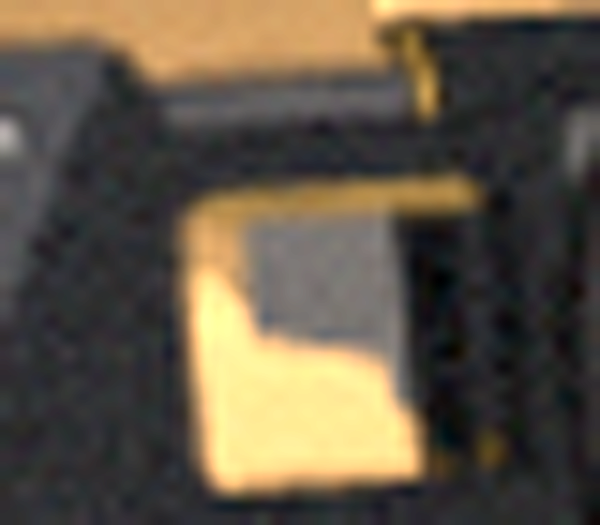

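The jaw is shut, but both views put the real fingertip near z = 0.207, about 43 mm above the reported TCP. It therefore passed just over the knob. I'll confirm at another height over clear bench.

Request:
drive_tool:
  rows:
    - [[0, -25, -20], 0, 1]
    - [[0, -25, -20], 0, 1]
    - [[0, 0, 0], 0, 1]
    - [[0, 0, 0], 0, 1]

```text
t: 5.3
ee_pos: [0.5108, -0.2957, 0.124]
eef_rot: [0.707, -0.021, 0.707, 0.021]
contact_force: [-0.1, 0.5, 0.1]
opening: -0.0
```

```bash
python3 - <<'E'
from h import *
st();o=arm.get_obs()["ee_pos"]
c=[]
for n in("top","side"):
    a=arm.capture(n);cv2.imwrite(f"pics/r_{n}_raw.png",a)
    p=proj(n,o)[0];x,y=(p-[25,25 if n=="top" else 45]).astype(int);print(n,p,"crop",x,y)
    c.append(cv2.resize(a[y:y+60,x:x+50],(400,480),interpolation=cv2.INTER_CUBIC))
cv2.imwrite("pics/r.png",cv2.convertScaleAbs(np.hstack(c),alpha=1.7))
E
```

```text
t 5.3 tcp [ 0.5108 -0.2957  0.124 ] drive mm [ -94.  -338.8    4. ] jaw 1.631 F [-0.1   0.48  0.12] op -0.0
top [395.79356208 219.45537469] crop 370 194
side [345.77471524 114.38320574] crop 320 69
```

View pics/r.png

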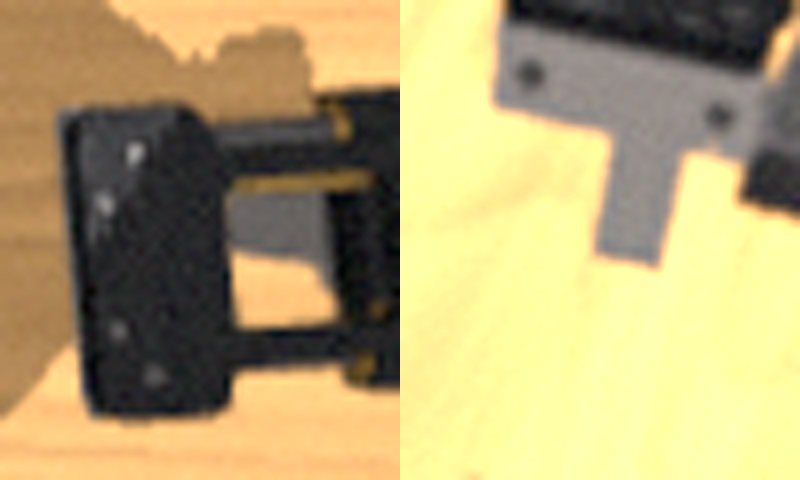

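```bash
python3 - <<'E'
from h import *
for z in (.124,.14,.16,.17,.18): 
    P=onz("side",(348.8,102),z);print(z,P.round(3),proj("top",P)[0].round(1))
print(arm.get_obs()["joint_pos"])
E
```

```text
0.124 [ 0.517 -0.343  0.124] [418.  216.3]
0.14 [ 0.514 -0.323  0.14 ] [411.4 218.2]
0.16 [ 0.509 -0.297  0.16 ] [402.8 220.7]
0.17 [ 0.507 -0.285  0.17 ] [398.4 222. ]
0.18 [ 0.505 -0.272  0.18 ] [393.8 223.3]
[-0.07100962  0.37936612  0.61867187  1.86982888 -0.26358355  0.97377091
  2.29562563]
```

View pics/r_top_raw.png

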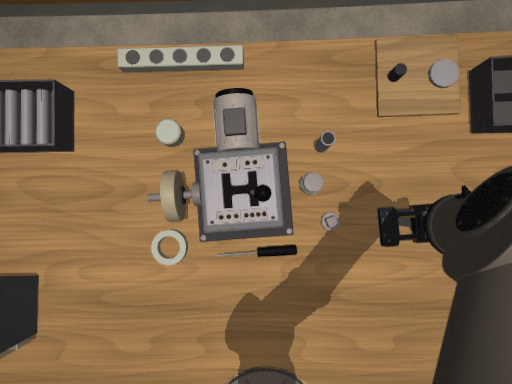

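Both heights agree: the xy is right, and the real tip sits about 40–45 mm above the reported TCP. I'll work at a reported z of about 0.115, which puts the real tip near 0.158, and watch the force.

Request:
drive_tool:
  rows:
    - [[0, 50, 0], 0, 1]
    - [[0, 50, 0], 0, 1]
    - [[0, 50, 0], 0, 1]
    - [[0, 50, 0], 0, 1]
    - [[0, 50, 0], 0, 1]

```text
t: 5.9
ee_pos: [0.5106, -0.0435, 0.1252]
eef_rot: [0.707, -0.021, 0.706, 0.022]
contact_force: [1.6, 0.9, -0.6]
opening: 0.0002
```

Request:
drive_tool:
  rows:
    - [[0, 38, 0], 0, 1]
    - [[0, 0, -3], 0, 1]
    - [[0, 0, -3], 0, 1]
    - [[0, 0, -3], 0, 1]
    - [[0, 0, 0], 0, 1]

```text
t: 6.4
ee_pos: [0.5104, -0.0098, 0.1151]
eef_rot: [0.707, -0.021, 0.707, 0.02]
contact_force: [-0.7, -0.9, -0.3]
opening: 0.0006
```

```bash
python3 - <<'E'
from h import *
st()
b=arm.capture("side")
cv2.imwrite("pics/s1.png",cv2.resize(b[125:235,190:340],(750,550),interpolation=cv2.INTER_CUBIC))
E
```

```text
t 6.4 tcp [ 0.5104 -0.0098  0.1151] drive mm [-77.8 -53.3  -4.9] jaw 1.629 F [-0.73 -0.94 -0.3 ] op 0.0006
```

View pics/s1.png

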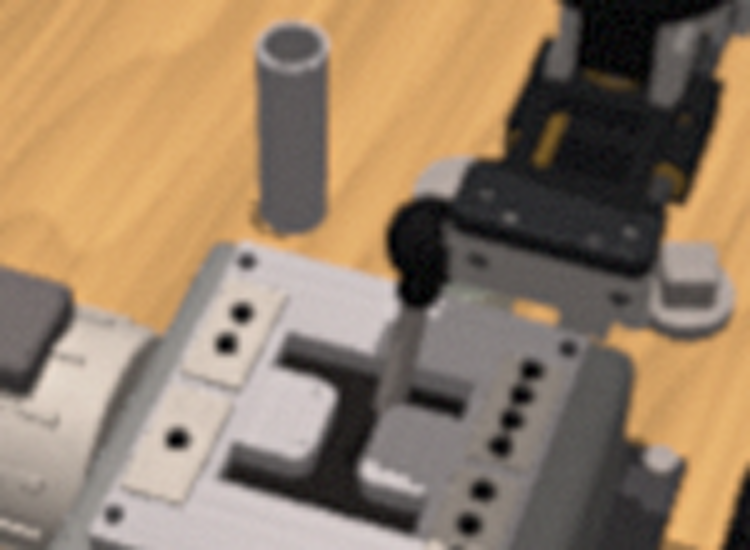

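Request:
drive_tool:
  rows:
    - [[10, 0, 5], 0, 1]
    - [[15, 0, 0], 0, 1]
    - [[6, 0, 0], 0, 1]
    - [[3, 0, 0], 0, 1]
    - [[0, 0, 0], 0, 1]

```text
t: 6.95
ee_pos: [0.5447, -0.0092, 0.1202]
eef_rot: [0.707, -0.021, 0.707, 0.021]
contact_force: [-0.3, 0.1, 0.2]
opening: 0.0007
```

Request:
drive_tool:
  rows:
    - [[3, 0, 0], 0, 1]
    - [[3, 0, 0], 0, 1]
    - [[3, 0, 0], 0, 1]
    - [[3, 0, 0], 0, 1]
    - [[0, 0, 0], 0, 1]

```text
t: 7.45
ee_pos: [0.5569, -0.0088, 0.1202]
eef_rot: [0.707, -0.021, 0.707, 0.021]
contact_force: [-1.2, -0.5, 1.1]
opening: 0.0003
```

```bash
python3 - <<'E'
from h import *
st()
b=arm.capture("side")
cv2.imwrite("pics/s2.png",cv2.resize(b[125:235,190:340],(750,550),interpolation=cv2.INTER_CUBIC))
E
```

```text
t 7.45 tcp [ 0.5569 -0.0088  0.1202] drive mm [-31.3 -55.1   0.2] jaw 1.63 F [-1.19 -0.55  1.13] op 0.0003
```

View pics/s2.png

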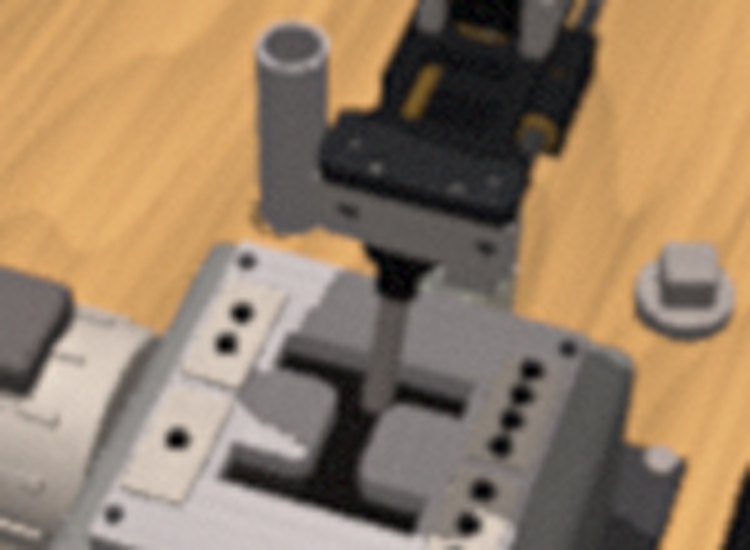

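The knob is moving now: the stem shifted left about 15 px in the zoom. A little more is needed, then I back off and look.

Request:
drive_tool:
  rows:
    - [[3, 0, 0], 0, 1]
    - [[3, 0, 0], 0, 1]
    - [[0, 0, 0], 0, 1]
    - [[-10, 0, 0], 0, 1]
    - [[-25, 0, 0], 0, 1]

```text
t: 8.0
ee_pos: [0.5279, -0.009, 0.1201]
eef_rot: [0.707, -0.021, 0.707, 0.021]
contact_force: [-0.3, -0.6, -0.0]
opening: 0.0004
```

Request:
drive_tool:
  rows:
    - [[-15, -10, 0], 0, 1]
    - [[0, -45, 0], 0, 1]
    - [[0, -45, 0], 0, 1]
    - [[0, -20, 0], 0, 1]
    - [[0, 0, 0], 0, 1]

```text
t: 8.5
ee_pos: [0.5116, -0.132, 0.1205]
eef_rot: [0.707, -0.02, 0.707, 0.019]
contact_force: [0.4, 1.0, 0.1]
opening: 0.0003
```

```bash
python3 - <<'E'
from h import *
st()
a=arm.capture("top");b=arm.capture("side")
cv2.imwrite("pics/t2.png",cv2.resize(a[135:245,185:300],None,fx=5,fy=5,interpolation=cv2.INTER_CUBIC))
cv2.imwrite("pics/s3.png",cv2.resize(b[125:235,190:340],(750,550),interpolation=cv2.INTER_CUBIC))
E
```

```text
t 8.5 tcp [ 0.5116 -0.132   0.1205] drive mm [ -83.7 -175.4    0.5] jaw 1.625 F [0.45 0.97 0.15] op 0.0003
```

View pics/t2.png

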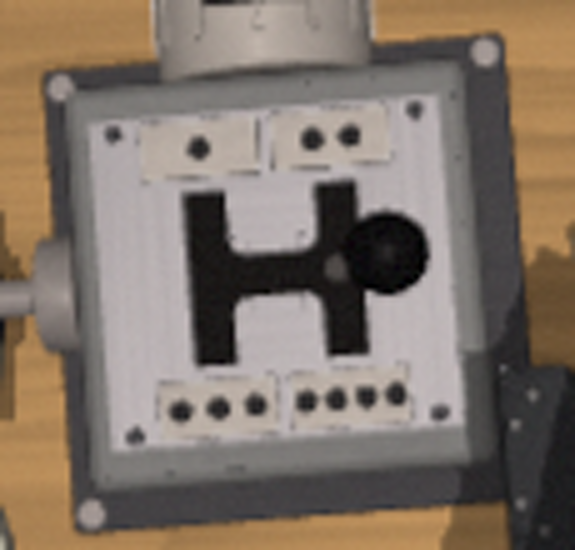

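View pics/s3.png

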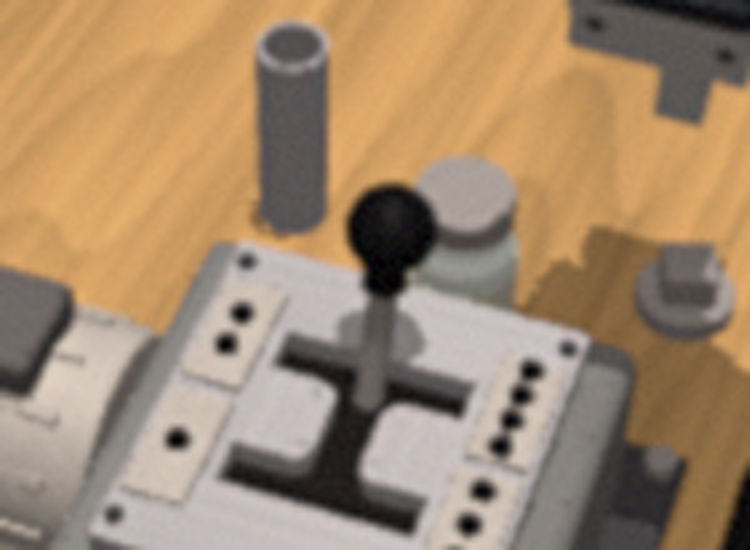

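```bash
python3 - <<'E'
from h import *
P,e=tri("top",(261.6,185),"side",(268.2,170.6));print(e,td(P)*1e3,P)
for p in [(2,-100,0),(0,-81,5),(0,20,5),(45,-10,5),(50,55,5),(-28,55,0)]: print(p,(tw(np.array(p)/1e3)*1e3).round(1))
print(proj("side",[.5116,-.132+.012,.165]))
E
```

```text
0.0011421684444616954 [  0.76573139 -50.61751757  63.87653477] [ 0.58869861 -0.00248802  0.18387653]
(2, -100, 0) [592.8 -51.7 120. ]
(0, -81, 5) [589.7 -32.9 125. ]
(0, 20, 5) [583.8  68.  125. ]
(45, -10, 5) [630.5  40.6 125. ]
(50, 55, 5) [631.7 105.8 125. ]
(-28, 55, 0) [553.9 101.3 120. ]
[[324.38554869 149.67556141]]
```

Lever aligned: knob at drive (+1, −51) mm, stem at the mouth of the cross channel at (335,268) in the zoomed top view. Next, round to its right side.

Request:
drive_tool:
  rows:
    - [[40, 0, 5], 0, 1]
    - [[39, 0, 0], 0, 1]
    - [[0, 40, 0], 0, 1]
    - [[0, 42, 0], 0, 1]
    - [[0, 0, 0], 0, 1]

```text
t: 9.1
ee_pos: [0.5915, -0.039, 0.1244]
eef_rot: [0.706, -0.023, 0.707, 0.025]
contact_force: [0.7, 0.1, 0.5]
opening: 0.0005
```

```bash
python3 - <<'E'
from h import *
st()
b=arm.capture("side")
cv2.imwrite("pics/s4.png",cv2.resize(b[125:235,190:340],(750,550),interpolation=cv2.INTER_CUBIC))
E
```

```text
t 9.1 tcp [ 0.5915 -0.039   0.1244] drive mm [  1.4 -87.3   4.4] jaw 1.638 F [0.68 0.14 0.45] op 0.0005
```

View pics/s4.png

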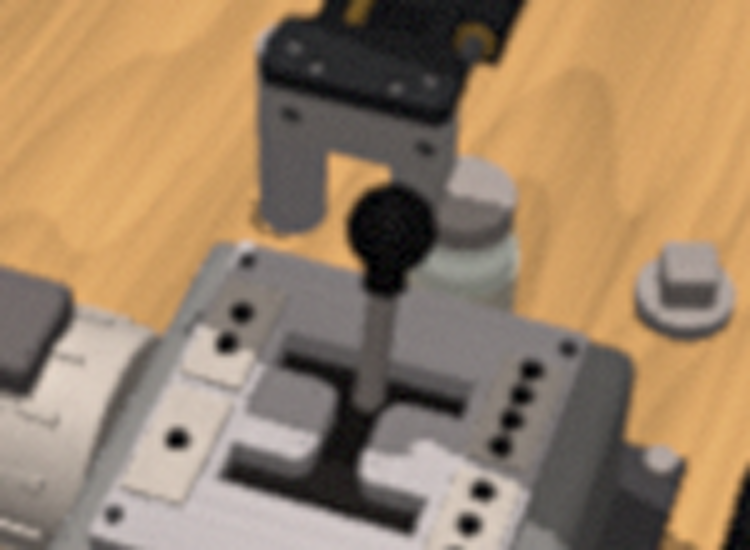

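Request:
drive_tool:
  rows:
    - [[-1, 7, 0], 0, 1]
    - [[0, 7, 0], 0, 1]
    - [[-1, 7, 0], 0, 1]
    - [[0, 7, 0], 0, 1]
    - [[0, 0, 0], 0, 1]

```text
t: 9.65
ee_pos: [0.5897, -0.018, 0.1253]
eef_rot: [0.707, -0.021, 0.707, 0.021]
contact_force: [0.4, -1.0, 0.6]
opening: -0.0003
```

```bash
python3 - <<'E'
from h import *
st()
b=arm.capture("side")
cv2.imwrite("pics/s5.png",cv2.resize(b[125:235,190:340],(750,550),interpolation=cv2.INTER_CUBIC))
E
```

```text
t 9.65 tcp [ 0.5897 -0.018   0.1253] drive mm [  0.8 -66.1   5.3] jaw 1.631 F [ 0.37 -1.    0.55] op -0.0003
```

View pics/s5.png

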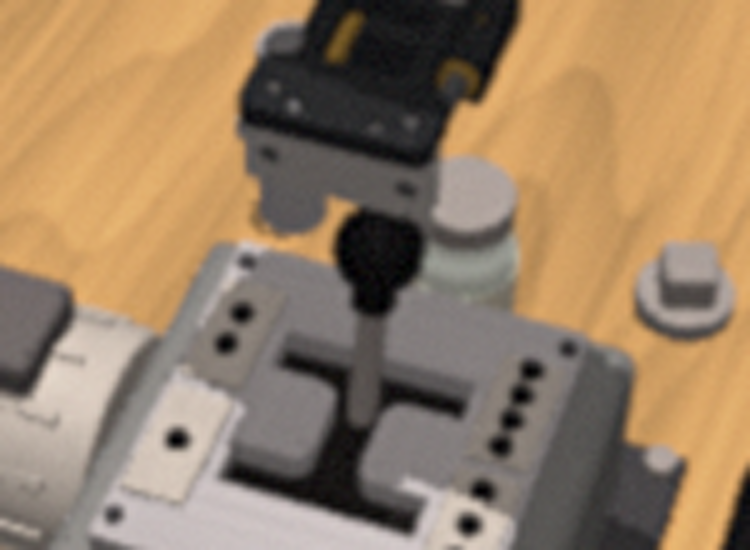

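The knob follows at about 1 N, and the stem is entering the cross channel. I'll keep pushing.

Request:
drive_tool:
  rows:
    - [[0, 7, 0], 0, 1]
    - [[-1, 7, 1], 0, 1]
    - [[0, 7, 1], 0, 1]
    - [[-1, 7, 1], 0, 1]
    - [[0, 0, 0], 0, 1]

```text
t: 10.2
ee_pos: [0.5876, 0.0107, 0.1284]
eef_rot: [0.707, -0.021, 0.707, 0.022]
contact_force: [1.1, -0.6, 1.0]
opening: 0.0004
```

Request:
drive_tool:
  rows:
    - [[0, 7, 0], 0, 1]
    - [[-1, 7, 0], 0, 1]
    - [[0, 7, 0], 0, 1]
    - [[0, 7, 0], 0, 1]
    - [[0, 0, 0], 0, 1]

```text
t: 10.7
ee_pos: [0.5864, 0.0386, 0.1281]
eef_rot: [0.707, -0.021, 0.707, 0.022]
contact_force: [-0.5, -1.0, 0.3]
opening: 0.0004
```

```bash
python3 - <<'E'
from h import *
st()
b=arm.capture("side")
cv2.imwrite("pics/s6.png",cv2.resize(b[125:235,190:340],(750,550),interpolation=cv2.INTER_CUBIC))
E
```

```text
t 10.7 tcp [0.5864 0.0386 0.1281] drive mm [ 0.9 -9.4  8.1] jaw 1.632 F [-0.53 -0.96  0.31] op 0.0004
```

View pics/s6.png

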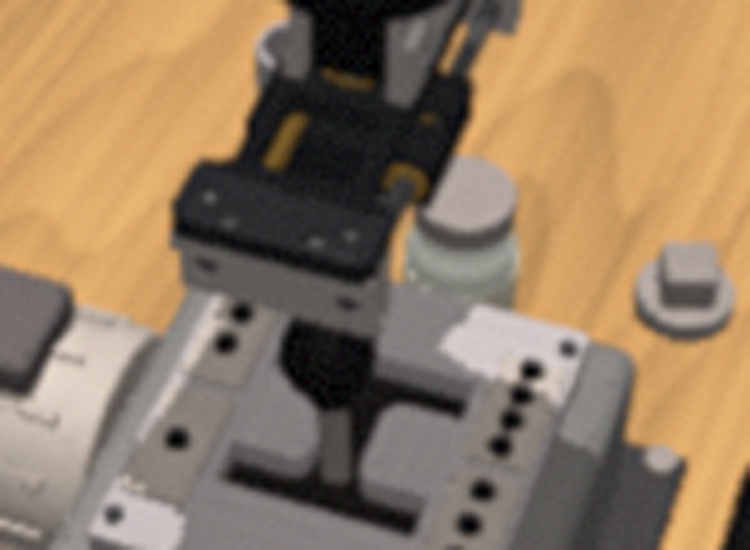

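Request:
drive_tool:
  rows:
    - [[0, 7, 0], 0, 1]
    - [[-1, 7, -1], 0, 1]
    - [[0, 6, -1], 0, 1]
    - [[0, 4, 0], 0, 1]
    - [[0, 0, 0], 0, 1]

```text
t: 11.25
ee_pos: [0.5854, 0.062, 0.1261]
eef_rot: [0.707, -0.021, 0.707, 0.021]
contact_force: [-0.1, -0.2, -0.2]
opening: 0.0005
```

Request:
drive_tool:
  rows:
    - [[0, 3, 0], 0, 1]
    - [[0, 2, 0], 0, 1]
    - [[0, 0, 0], 0, 1]

```text
t: 11.55
ee_pos: [0.5856, 0.0664, 0.1262]
eef_rot: [0.707, -0.021, 0.707, 0.021]
contact_force: [-0.6, -0.0, -1.4]
opening: 0.0002
```

```bash
python3 - <<'E'
from h import *
st()
b=arm.capture("side")
cv2.imwrite("pics/s7.png",cv2.resize(b[125:235,190:340],(750,550),interpolation=cv2.INTER_CUBIC))
E
```

```text
t 11.55 tcp [0.5856 0.0664 0.1262] drive mm [ 1.6 18.3  6.2] jaw 1.63 F [-0.6  -0.01 -1.37] op 0.0002
```

View pics/s7.png

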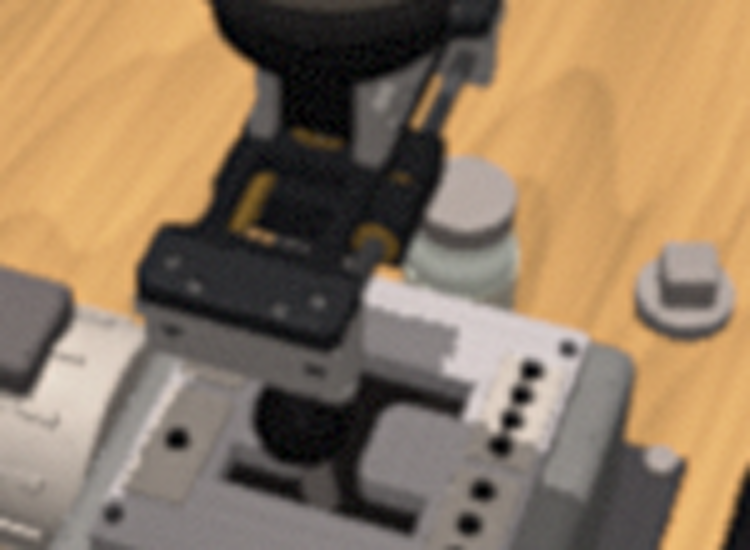

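```bash
python3 - <<'E'
from h import *
for y in (.044,.048,.05,.054): print(y,proj("side",tw([0,y,.061])),proj("side",tw([.005,y,.061])))
E
```

```text
0.044 [[250.91377192 207.98778969]] [[248.2943572  207.22848959]]
0.048 [[250.12946194 209.6302042 ]] [[247.50361822 208.86665462]]
0.05 [[249.73564288 210.45489495]] [[247.1065768 209.6892071]]
0.054 [[248.94465792 212.11128252]] [[246.30913146 211.34129082]]
```

Request:
drive_tool:
  rows:
    - [[0, -10, 0], 0, 1]
    - [[1, -20, 0], 0, 1]
    - [[20, 0, 0], 0, 1]
    - [[20, 0, 0], 0, 1]
    - [[0, 0, 0], 0, 1]

```text
t: 12.1
ee_pos: [0.6284, 0.0352, 0.1263]
eef_rot: [0.707, -0.021, 0.706, 0.021]
contact_force: [-0.6, 0.0, -0.4]
opening: 0.0003
```

```bash
python3 - <<'E'
from h import *
st()
b=arm.capture("side")
cv2.imwrite("pics/s8.png",cv2.resize(b[125:235,190:340],(750,550),interpolation=cv2.INTER_CUBIC))
E
```

```text
t 12.1 tcp [0.6284 0.0352 0.1263] drive mm [ 42.6 -15.3   6.3] jaw 1.629 F [-0.59  0.03 -0.35] op 0.0003
```

View pics/s8.png

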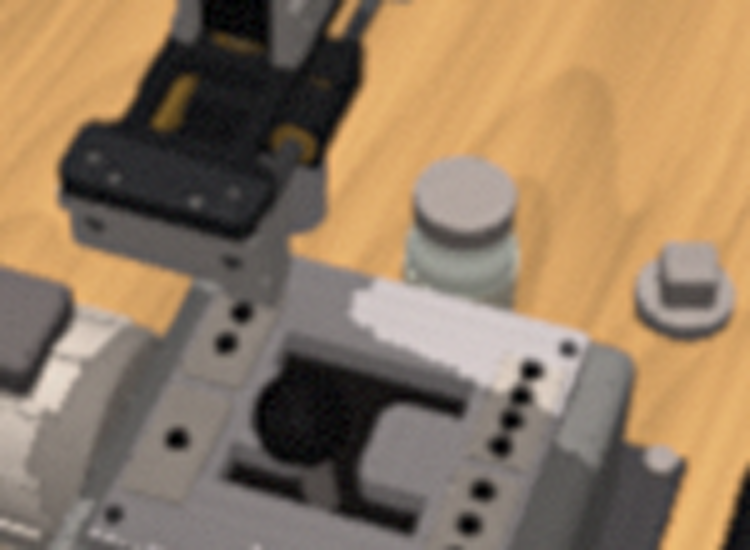

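The knob is at about drive (0, 45), so the stem is just inside the left column. Next I take the finger to the far side of the knob and push towards the robot.

Request:
drive_tool:
  rows:
    - [[0, 20, 0], 0, 1]
    - [[-1, 20, -3], 0, 1]
    - [[-2, 19, -3], 0, 1]
    - [[0, 0, 0], 0, 1]

```text
t: 12.55
ee_pos: [0.6225, 0.0982, 0.1197]
eef_rot: [0.706, -0.022, 0.707, 0.022]
contact_force: [-0.2, 0.6, 0.0]
opening: 0.0005
```

Request:
drive_tool:
  rows:
    - [[-6, 0, 0], 0, 1]
    - [[-6, 0, 0], 0, 1]
    - [[-6, -1, 0], 0, 1]
    - [[-6, 0, 0], 0, 1]
    - [[0, 0, 0], 0, 1]

```text
t: 13.05
ee_pos: [0.599, 0.0937, 0.1206]
eef_rot: [0.707, -0.021, 0.707, 0.021]
contact_force: [1.3, -0.8, 0.8]
opening: 0.001
```

```bash
python3 - <<'E'
from h import *
st()
b=arm.capture("side")
cv2.imwrite("pics/s9.png",cv2.resize(b[125:235,190:340],(750,550),interpolation=cv2.INTER_CUBIC))
E
```

```text
t 13.05 tcp [0.599  0.0937 0.1206] drive mm [16.6 44.8  0.6] jaw 1.629 F [ 1.33 -0.84  0.84] op 0.001
```

View pics/s9.png

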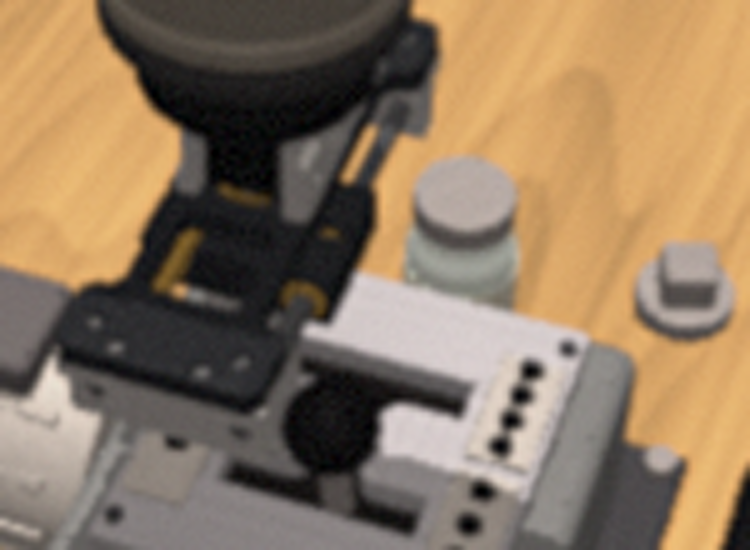

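The knob slides down the left column at about 1.5 N, so I continue.

Request:
drive_tool:
  rows:
    - [[-6, 0, -1], 0, 1]
    - [[-6, 0, -1], 0, 1]
    - [[-6, -1, -1], 0, 1]
    - [[-6, 0, 0], 0, 1]
    - [[0, 0, 0], 0, 1]

```text
t: 13.6
ee_pos: [0.5745, 0.0931, 0.1171]
eef_rot: [0.706, -0.021, 0.707, 0.021]
contact_force: [0.7, -0.2, -0.4]
opening: 0.0005
```

Request:
drive_tool:
  rows:
    - [[-5, 0, 0], 0, 1]
    - [[-5, -1, -1], 0, 1]
    - [[-3, 0, 0], 0, 1]
    - [[0, 0, 0], 0, 1]

```text
t: 14.0
ee_pos: [0.5621, 0.0921, 0.1163]
eef_rot: [0.707, -0.021, 0.707, 0.021]
contact_force: [0.5, 0.2, -0.5]
opening: 0.0
```

```bash
python3 - <<'E'
from h import *
st()
b=arm.capture("side")
cv2.imwrite("pics/s10.png",cv2.resize(b[125:235,190:340],(750,550),interpolation=cv2.INTER_CUBIC))
E
```

```text
t 14.0 tcp [0.5621 0.0921 0.1163] drive mm [-20.3  45.4  -3.7] jaw 1.63 F [ 0.46  0.19 -0.53] op 0.0
```

View pics/s10.png

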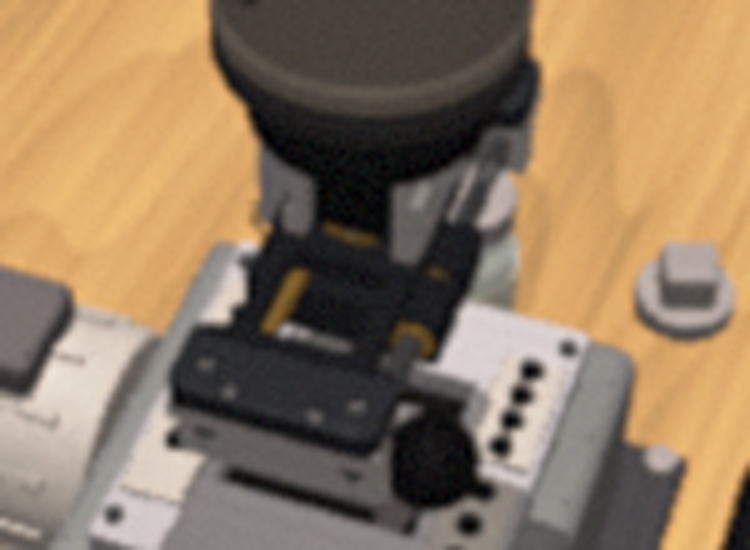

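Request:
drive_tool:
  rows:
    - [[-2, 0, 0], 0, 1]
    - [[-2, 0, 0], 0, 1]
    - [[-2, 0, 0], 0, 1]
    - [[0, 0, 0], 0, 1]

```text
t: 14.45
ee_pos: [0.5569, 0.0921, 0.1163]
eef_rot: [0.707, -0.021, 0.706, 0.021]
contact_force: [3.7, -0.3, -3.5]
opening: 0.0001
```

Request:
drive_tool:
  rows:
    - [[-1, 0, 0], 0, 1]
    - [[-1, 0, 0], 0, 1]
    - [[0, 0, 0], 0, 1]

```text
t: 14.75
ee_pos: [0.5561, 0.092, 0.1165]
eef_rot: [0.708, -0.021, 0.706, 0.021]
contact_force: [12.6, -0.7, -8.5]
opening: 0.0004
```

The force rose to 12.6 N, so the lever is against the slot's end. I'll back off and check.

Request:
drive_tool:
  rows:
    - [[5, 0, 0], 0, 1]
    - [[15, 0, 0], 0, 1]
    - [[20, 0, 0], 0, 1]
    - [[0, 0, 40], 0, 1]
    - [[0, 0, 50], 0, 1]

```text
t: 15.25
ee_pos: [0.5932, 0.0917, 0.2053]
eef_rot: [0.705, -0.022, 0.709, 0.02]
contact_force: [-0.5, 0.0, 1.3]
opening: 0.0006
```

Request:
drive_tool:
  rows:
    - [[0, -50, 20], 0, 1]
    - [[0, -50, 0], 0, 1]
    - [[0, -50, 0], 0, 1]
    - [[0, -50, 0], 0, 1]
    - [[0, -50, 0], 0, 1]

```text
t: 15.75
ee_pos: [0.5941, -0.1559, 0.225]
eef_rot: [0.707, -0.021, 0.707, 0.021]
contact_force: [0.7, 0.4, 0.2]
opening: 0.0006
```

Request:
drive_tool:
  rows:
    - [[0, -40, 0], 0, 1]
    - [[0, -20, 0], 0, 1]
    - [[0, 0, 0], 0, 1]
    - [[0, 0, 0], 0, 1]

```text
t: 16.15
ee_pos: [0.5944, -0.2139, 0.2246]
eef_rot: [0.707, -0.021, 0.707, 0.021]
contact_force: [0.3, 0.7, -0.2]
opening: 0.0005
```

```bash
python3 - <<'E'
from h import *
st()
a=arm.capture("top");b=arm.capture("side")
cv2.imwrite("pics/tf.png",a);cv2.imwrite("pics/sf.png",b)
cv2.imwrite("pics/tfz.png",cv2.resize(a[135:245,185:300],None,fx=5,fy=5,interpolation=cv2.INTER_CUBIC))
cv2.imwrite("pics/sfz.png",cv2.resize(b[145:255,190:340],(750,550),interpolation=cv2.INTER_CUBIC))
E
```

```text
t 16.15 tcp [ 0.5944 -0.2139  0.2246] drive mm [  -5.8 -262.1  104.6] jaw 1.629 F [ 0.29  0.66 -0.22] op 0.0005
```

View pics/tfz.png

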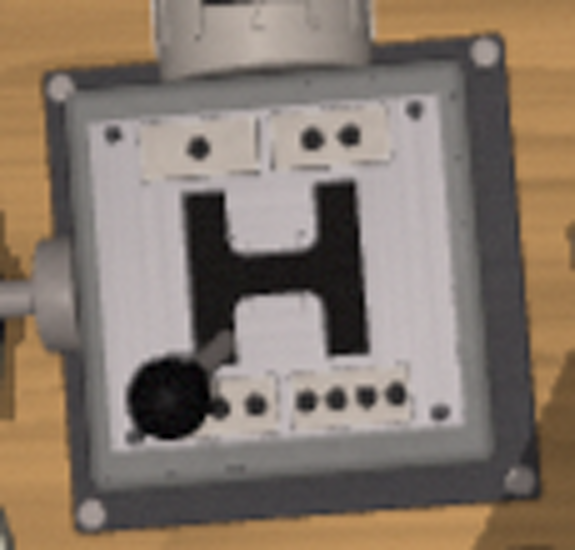

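View pics/sfz.png

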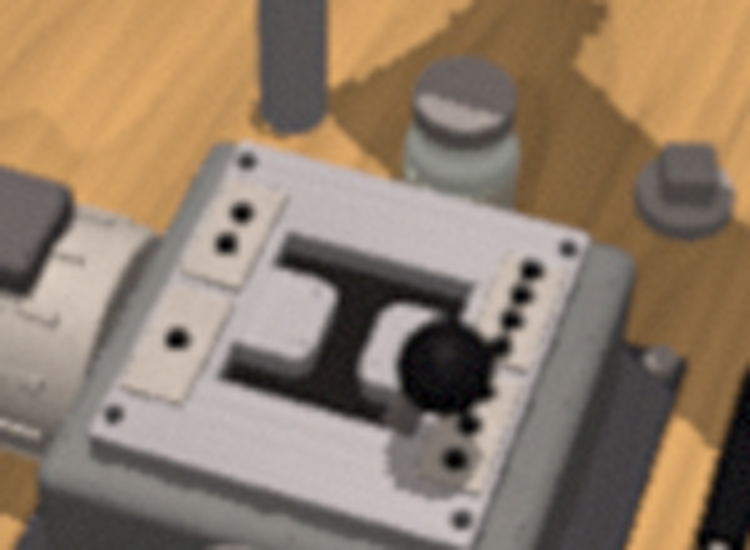

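View pics/tf.png

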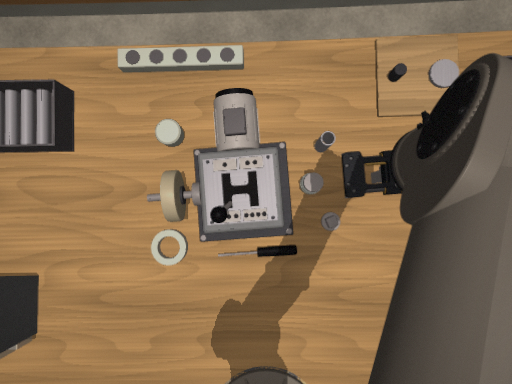

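```bash
python3 - <<'E'
from h import *
t=(185+170.5/5-.5,135+398.5/5-.5);s=(190+446.5/5-.5,145+368.5/5-.5)
P,e=tri("top",t,"side",s);k=td(P)*1e3;print("knob drive mm",k,e)
piv=np.array([0,0,-106.]);u=(k-piv)/np.linalg.norm(k-piv);S=piv+100*u
print("stem",S,"dist tag3",np.hypot(S[0]+59,S[1]-30))
a=cv2.imread("pics/top0.png");f=cv2.imread("pics/tf.png")
for n,(x,y,w,h) in dict(tape=(148,226,42,42),jar=(299,171,24,24),pylon=(312,128,26,26),driver=(215,242,86,18),clamp=(318,210,26,24),pot=(152,116,34,34)).items():
    r=cv2.matchTemplate(cv2.cvtColor(f[y-8:y+h+8,x-8:x+w+8],6),cv2.cvtColor(a[y:y+h,x:x+w],6),cv2.TM_CCOEFF_NORMED)
    m=cv2.minMaxLoc(r);print(n,np.array(m[3])-8,round(m[1],3))
E
```

```text
knob drive mm [-52.8319711   44.7897178   55.96674826] 0.000256388424841558
stem [-29.99176211  25.4263192  -14.05438293] dist tag3 29.366586823326664
tape [0 0] 0.999
jar [0 0] 0.332
pylon [0 0] 0.951
driver [0 0] 0.941
clamp [0 0] 0.369
pot [0 0] 0.999
```

```bash
python3 -c "
from h import *
print(arm.get_obs()['dq'].round(3));print(arm.finish_job())"
```

```text
[-0.009 -0.004 -0.     0.     0.002 -0.003  0.002]
the job is handed in; nothing more can be done
None
```

The lever is in the slot beside the three-pip tag (near end of the left column), fully home, and the job is handed in at about 16 s of the 58 s. I pushed it with the shut fingers: 15 mm forward to line up with the cross channel, left through the channel, then back towards the robot until it stopped. I then raised the hand and moved it clear to the right.

**Last checks:**
- **Lever position:** triangulation from the two cameras puts the stem 29 mm from the three-pip tag's centre; the limit is 35 mm.
- **Force:** the highest reading on the tool, taken at the end of each move, was about 15 N as the lever met the slot's end. It was 1 to 2 N during the pushing.
- **Bystanders:** tape, pylon, driver and pot show no shift in the top picture. The jar and clamp comparison failed (match scores 0.33 and 0.37) because the arm's shadow fell on them. By eye they are where they were.

**What disagreed:** the real fingertips sit about 45 mm above the reported TCP in both camera views. My first push therefore passed just over the knob without touching it. I corrected the height for this in all later pushes.

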